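# Clear and restart the infusion timer

### The job

Restart the tea-tasting timer for the next infusion: press its two round keys together, one fingertip on each, and keep both fully down for at least two seconds so that it clears, let both go, then press the wide bar key in front of them fully down and let go so that it starts. Only press: never push one round key down without the other, keep off the bar while a round key is down, and do not lift or shift the timer or move the scale, dish, crockery, tins or spoon around it.

Things in the scene. Friction and masses are not known exactly. Their poses are not given: they have to be found in the camera images.
- timer: loose bench timer of grey plastic on rubber feet, 0.4 to 0.65 kg, 140 mm deep (x) by 150 mm wide (y). Origin: centre of its underside; z up, -x its front, turned within 30 degrees of facing the robot, left or right of the table's middle. Level key deck 30 mm high with two white round keys side by side, a white bar key in front of them; behind them a sloped display rising to 56 mm
- key_left_top (a point): middle of the top of the left (+y) round key, plain white plastic, 24 mm in diameter, flat topped; timer frame x -12, y 26, z 37 mm while up, 7 mm above the deck. Moves down with the key. The round keys are 52 mm apart between centres, flat deck between them; the bar's edge is 29 mm in front of their centres, the display's foot 24 mm behind
- key_right_top (a point): middle of the top of the right round key, plain white plastic, 24 mm in diameter, flat topped; in the timer's frame at x -12, y -26, z 37 mm while it is up. Moves down with the key
- key_bar_top (a point): middle of the top of the bar key (start), plain white plastic, 18 mm deep by 62 mm wide, nearest the timer's front; in the timer's frame at x -50, y 0, z 37 mm while it is up. Moves down with the key
- key_left (a joint): how far the left round key is pressed, m: 0 up, 0.005 fully down, counted as down past 0.0035. Spring key: starts to move at about 1.4 N, fully down at 4.5 N, springs back by itself
- key_right (a joint): the same for the right round key
- key_bar (a joint): the same for the bar key (same travel and spring)
- scale: flat black tasting scale, 160 x 130 mm, 29 mm high, with a square steel pan and no raised keys; origin under its centre. Stands on the other side of the table's middle from the timer. To be left alone
- dish: square aluminium sample dish, 70 x 70 x 16 mm, resting on the scale's pan; origin at the centre of its underside. To be left alone
- bowl: white china tasting bowl, 90 mm across, 52 mm high, close to the timer's left side; origin at the centre of its underside. To be left alone
- spoon: steel tasting spoon 170 mm long lying close to the timer's right side, roughly along the timer's x; origin under it near its middle. To be left alone
- pot: white china brewing pot with lid and ear handle, 72 mm across (the ear reaches 61 mm from the axis), 90 mm high, behind the timer and scale; origin at the centre of its underside. To be left alone
- tin_tall: silver tea tin with a paper label, 67 x 77 mm, 90 mm high, in the back row; origin at the centre of its underside. To be left alone
- tin_low: low brass tea tin with a paper label, 72 x 97 mm, 62 mm high, in the back row; origin at the centre of its underside. To be left alone
Not all that is in view belongs to the job. Of the things shaped like the timer, the grey one is meant.

How it is judged (in metres and radians):
On the way, in this order (a step that is already met when the one before it is completed fails the run):
1. both round keys are down together and stay down for two seconds (value of joint each of key_left, key_right above 0.0035 m), for 1.8 s.
2. both round keys are let go and come up (value of joint each of key_left, key_right below 0.001 m), for 0.1 s.
3. the bar key is pressed down (all of step 2 and value of joint key_bar above 0.0035 m), for 0.05 s.
At the end, for the whole second after the job is handed in: All three keys are up again (within 1 mm), the timer stands flat and at rest within 15 mm of where it was, and the scale, dish, bowl, spoon, pot and tins are within 20 mm of where they were (all of step 2 and value of joint key_bar below 0.001 m and linear speed of timer below 0.02 m/s and height (world z) of timer below 0.005 m and angle between timer's own z axis and vertical below 0.05 rad and distance of timer from where it was at the start of the episode below 0.015 m and distance of each of scale, dish, bowl, spoon, pot, tin_tall, tin_low from where it was at the start of the episode below 0.02 m); the robot touches nothing.
It fails at once if one round key is pushed down (past 3.5 mm) while the other is up (under 0.5 mm) ((value of joint key_left above 0.0035 m and value of joint key_right below 0.0005 m) or (value of joint key_right above 0.0035 m and value of joint key_left below 0.0005 m)).
It fails at once if the bar key is pressed while a round key is down (value of joint key_bar above 0.0035 m and value of joint any of key_left, key_right above 0.0035 m).
It fails at once if the timer is lifted or tipped (height (world z) of timer above 0.006 m or angle between timer's own z axis and vertical above 0.12 rad).
It fails at once if the timer is shifted by more than 15 mm (distance of timer from where it was at the start of the episode above 0.015 m).
It fails at once if the scale, dish, bowl, spoon, pot or a tin is moved by more than 20 mm (distance of any of scale, dish, bowl, spoon, pot, tin_tall, tin_low from where it was at the start of the episode above 0.02 m).
It also fails if it takes over 40 s, if anything falls off the work surface, if the arm or the gripper's body presses on something with over 40 N, if the wrist force passes 120 N, or if a joint passes its speed limit or range.

### The arm

A 6-joint arm with a two-finger parallel gripper is mounted at the origin on the work surface. World frame = base frame: x ahead of the robot, y to its left, z up, the work surface at z = 0. Lengths are in mm, angles in rad, forces in N, time in s.
With the tool pointing down it reaches from about 350 to 975 mm from the base axis. Payload 7.1 kg.
Tool frame: the origin (TCP) lies at the very end of the fingers, on their centre line; the grasp point (between the pads) lies ctrl.hold_point_z behind it (ctrl.hold_point_z is the distance from the TCP to the grasp point, in mm); z points along the fingers, y is the line along which they close (so a half turn about z gives the same grasp; the last joint's range is limited). The gripper opens to 88 mm and grips with 3 to 60 N. Pads are 20 mm wide; open, the fingers measure 115 mm over their backs; the gripper's body (75 mm by 178 mm) begins 61 mm behind the grasp point.
Start: joints at [-1.319, 0.423, 1.63, -0, 1.089, -0.019], TCP at [167.208, -602.201, 222.675] pointing down, gripper open.
Joint ranges: [-3, 3], [-0.9, 2.11], [0.09, 2.58], [-1.31, 4.45], [0.11, 2.69], [-2.54, 2.54]. Speed limits (rad/s): [2.39, 2.39, 3.01, 3.14, 3.14, 3.14].

### API

Orientations are given as a rotation vector (axis times angle).
In Python, from workcell import ctrl gives the robot as it stands. The module is installed in compiled form; this text tells all that it offers.
- The arm moves only by the shell command python3 -m creep 'ROWS'. ROWS is JSON, a list of rows, each an object with "translation": the shift along the tool's x, y, z in mm, a list of three; "angular": the turn, a rotation vector about the tool's x, y, z in rad, a list of three; "jaw": the opening, from 0 (shut) to 1 (fully open). A call has exactly 8 rows; each row is the pose to reach, as a shift and turn from the pose commanded when the call began, along the tool's axes at that moment; what a row does not reach only later rows make up. A row lasts 1/8 s, in which the tool goes at most 62.5 mm and 10.7 degrees, less where a joint would pass 70% of its speed; a pose out of reach is approached as far as the arm can. A call with a gripper value outside its range is refused whole. The fingers move at their own pace and stop on an object; the grip force is fixed at half the most. Time passes only in rows, so rows that repeat a pose let the fingers close, or fill a call up. It gives the time, the measured TCP pose, the force, the opening and the grip force at its end, in the units of the state.
- ctrl.get_obs(): the state, without advancing time (a new reading comes with each control period).
- ctrl.get_image(name): name is "scene" or "top" or "wrist"; returns the picture (384x512x3 uint8, red, green, blue); there is no depth.
- ctrl.camera_info(name): a dict with "camera_matrix" (3x3 intrinsics, pixels), "distortion" ([k1, k2, p1, p2, k3] as OpenCV has them; the pictures are not rectified), "world_from_camera" (4x4, takes a point from camera to world coordinates). Camera axes: x right, y up, looking along -z (the intrinsics and any distortion apply to the point x, -y, -z); pixel columns grow to the right and rows downward; lengths in mm; the calibration is good to about 2 mm. A picture is of the moment at which its call begins: read the wrist's pose just before it. camera_info takes no time and is no camera call; for the wrist camera it gives the pose at the moment of the call.
- ctrl.close_job(): hands the job in; it is judged then, once.
Trained networks look in the newest picture that a camera, given by its name, has taken for a name from the list of things; names that differ only in an ending like _2 or _b are one class to them, and where a whole thing is asked for, a point or a joint stands for the part that bears it (a point fixed in the world has none). Each returns a list of dicts, best first, with "score" (0 to 1); they miss things now and then, are a little off and sometimes report something else, mostly with a low value. They report only what shows in the picture. A call takes as long as a camera call. They do not tell look-alikes from the thing itself.
- ctrl.look_for(camera, label): "rect" ([left, top, right, bottom] in pixels, round what is visible of it).
The state is a dict: "t": time; "qpos": joint angles; "qvel": joint speeds; "joint_torque": joint torques, N m; "ee_pos": TCP position; "orientation": TCP orientation; "ft_force": force on the tool from outside, world axes, zero at the start; "moment": the same for the moment, N m; "width": finger opening in mm; "grasp_force": force on a finger pad.
Only numpy, scipy, OpenCV 4.12 (cv2) and the standard library are available. Lean on these libraries where they do the work, as an engineer would, in place of code of your own. Each camera call takes 0.05 s, during which the arm holds its last target. There are 200 camera calls.

## Working session

There is one attempt and no reset: what is moved stays moved. The work goes in short steps, Python scripts to look and compute and a shell command to move; the robot and the scene stay as the last step left them, time stands still between calls to the robot, and variables do not carry over. Pictures are saved under pics/ and viewed, at most 10 in all, crops included, and the job is handed in when it is done.

```bash
mkdir -p pics
cat > h.py <<'E'
import numpy as np,cv2
from workcell import ctrl
from scipy.spatial.transform import Rotation as R
def ray(ci,uv):
    K=np.array(ci["camera_matrix"],float);d=np.array(ci["distortion"],float);T=np.array(ci["world_from_camera"],float)
    n=cv2.undistortPoints(np.array(uv,float).reshape(-1,1,2),K,d).reshape(-1,2)
    v=np.c_[n[:,0],-n[:,1],-np.ones(len(n))]@T[:3,:3].T
    return T[:3,3],v
def at_z(ci,uv,z):
    o,v=ray(ci,uv);return o+v*((z-o[2])/v[:,2:])
def proj(ci,P):
    K=np.array(ci["camera_matrix"],float);d=np.array(ci["distortion"],float);T=np.array(ci["world_from_camera"],float)
    p=(np.array(P,float).reshape(-1,3)-T[:3,3])@T[:3,:3];p=p*[1,-1,-1]
    return cv2.projectPoints(p,np.zeros(3),np.zeros(3),K,d)[0].reshape(-1,2)
def save(im,f): cv2.imwrite(f,cv2.cvtColor(im,cv2.COLOR_RGB2BGR))
E
python3 - <<'E'
from h import *
o=ctrl.get_obs();print(o["t"],o["ee_pos"],o["orientation"],o["width"],ctrl.hold_point_z)
ims=[]
for c in("top","scene"):
    ims.append(ctrl.get_image(c));ci=ctrl.camera_info(c)
    for l in("timer","key_left_top","key_bar_top"):
        for r in ctrl.look_for(c,l)[:3]:
            a=r["rect"];print(c,l,round(r["score"],2),np.round(a),np.round(at_z(ci,[(a[0]+a[2])/2,(a[1]+a[3])/2],37)))
save(ims[0],"pics/top.png");save(ims[1],"pics/scene.png")
E
```

```text
0.0 [ 167.05105989 -601.67027379  221.92767526] [-3.11133822e+00 -4.23818890e-01  2.88885489e-04] 87.38914116679928 18.700000000000003
top timer 0.78 [298. 155. 365. 218.] [[ 517. -220.   37.]]
top timer 0.74 [215. 184. 277. 242.] [[442.  31.  37.]]
top timer 0.64 [143. 257. 201. 309.] [[247. 243.  37.]]
top key_left_top 0.62 [255. 211. 260. 215.] [[442.  -3.  37.]]
top key_left_top 0.54 [394. 296. 408. 307.] [[ 186. -405.   37.]]
top key_left_top 0.5 [317. 182. 326. 190.] [[ 518. -190.   37.]]
top key_bar_top 0.71 [165. 296. 188. 302.] [[201. 229.  37.]]
top key_bar_top 0.54 [241. 193. 260. 202.] [[486.  17.  37.]]
top key_bar_top 0.44 [312. 195. 332. 210.] [[ 470. -191.   37.]]
scene timer 0.71 [239. 166. 287. 209.] [[461.  23.  37.]]
scene timer 0.7 [101. 135. 163. 172.] [[ 259. -410.   37.]]
scene timer 0.69 [294. 136. 343. 166.] [[287. 236.  37.]]
scene key_left_top 0.54 [188. 205. 199. 211.] [[ 535. -192.   37.]]
scene key_bar_top 0.67 [251. 191. 270. 198.] [[493.  10.  37.]]
scene key_bar_top 0.64 [306. 136. 323. 142.] [[216. 238.  37.]]
scene key_bar_top 0.5 [116. 139. 126. 149.] [[ 198. -458.   37.]]
```

View pics/top.png

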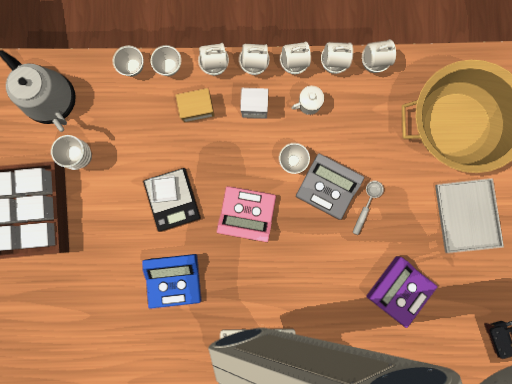

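View pics/scene.png

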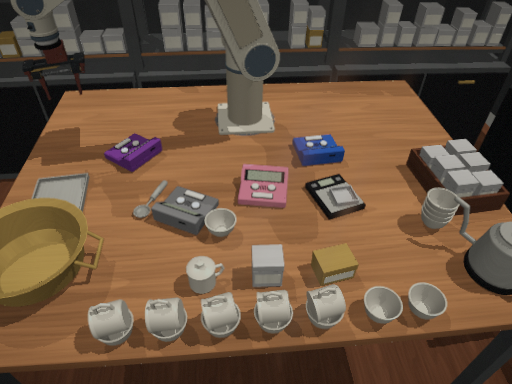

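The top view shows the grey timer at about px (331,187), with its keys near (321,186) and (335,192) and its bar near (322,202). The bowl is to its left at (294,158) and the spoon to its right at (368,205). The scene view agrees, with the timer at (186,208). Next I extract the key blobs.

Run:
```python
from h import *
im=cv2.imread("pics/top.png");ci=ctrl.camera_info("top")
m=(im.min(2)>190).astype(np.uint8);m[:150]=0;m[220:]=0;m[:,:308]=0;m[:,362:]=0
n,_,s,c=cv2.connectedComponentsWithStats(m)
for i in range(1,n):
    if s[i,4]>5: print(s[i],c[i],np.round(at_z(ci,c[i],37)))
o=ctrl.get_obs();Rt=R.from_rotvec(o["orientation"]).as_matrix();print(np.round(Rt,3),o["qpos"])
print(np.round(Rt.T@(np.array([495,-205,200])-o["ee_pos"])))
T=np.array(ctrl.camera_info("wrist")["world_from_camera"]);print(np.round(Rt.T@(T[:3,3]-o["ee_pos"])),np.round(Rt.T@T[:3,:3],2))
```

```text
[308 153   2   7   7] [308.42857143 156.        ] [[ 606. -155.   37.]]
[316 183   8   7  46] [319.08695652 186.        ] [[ 518. -184.   37.]]
[332 191   8   8  45] [335.2 194.2] [[ 493. -230.   37.]]
[312 195  20  14 112] [321.25892857 201.73214286] [[ 472. -189.   37.]]
[[ 0.964  0.267 -0.   ]
 [ 0.267 -0.964  0.   ]
 [-0.    -0.    -1.   ]] [-1.31899363e+00  4.23215161e-01  1.63001207e+00 -2.25055928e-05
  1.08858846e+00 -1.89819852e-02]
[ 422. -295.   23.]
[  76.    2. -162.] [[ 0.    0.96  0.28]
 [ 1.   -0.   -0.  ]
 [-0.    0.28 -0.96]]
```

```bash
python3 -m creep '[{"translation":[50,-34,0],"angular":[0,0,0.09],"jaw":0.44},{"translation":[100,-68,0],"angular":[0,0,0.18],"jaw":0.44},{"translation":[150,-101,5],"angular":[0,0,0.27],"jaw":0.44},{"translation":[200,-135,10],"angular":[0,0,0.36],"jaw":0.44},{"translation":[250,-168,15],"angular":[0,0,0.45],"jaw":0.44},{"translation":[300,-202,20],"angular":[0,0,0.54],"jaw":0.44},{"translation":[350,-236,22],"angular":[0,0,0.64],"jaw":0.44},{"translation":[395,-266,22],"angular":[0,0,0.72],"jaw":0.44}]'
python3 - <<'E'
from h import *
o=ctrl.get_obs();Rt=R.from_rotvec(o["orientation"]).as_matrix();print(np.round(Rt,3),o["qpos"])
print(np.round(Rt.T@(np.array([505.5,-207,120])-o["ee_pos"])))
E
```

```text
t: 1.4
ee_pos: [477.8, -238.4, 200.7]
orientation: [3.062, -0.703, 0.0]
ft_force: [0.5, -1.8, 0.4]
width: 38.5
grasp_force: 0.0
[[ 0.9   -0.436  0.   ]
 [-0.436 -0.9   -0.   ]
 [ 0.    -0.    -1.   ]] [-4.85113402e-01  3.18659046e-01  1.84934769e+00  4.36887762e-05
  9.73349145e-01  1.53718976e+00]
[ 11. -40.  81.]
```

```bash
python3 -m creep '[{"translation":[5,-20,15],"angular":[0,0,0.02],"jaw":0.44},{"translation":[11,-40,30],"angular":[0,0,0.048],"jaw":0.44},{"translation":[11,-40,60],"angular":[0,0,0.048],"jaw":0.44},{"translation":[11,-40,81],"angular":[0,0,0.048],"jaw":0.44},{"translation":[11,-40,81],"angular":[0,0,0.048],"jaw":0.44},{"translation":[11,-40,81],"angular":[0,0,0.048],"jaw":0.44},{"translation":[11,-40,81],"angular":[0,0,0.048],"jaw":0.44},{"translation":[11,-40,81],"angular":[0,0,0.048],"jaw":0.44}]'
python3 - <<'E'
from h import *
o=ctrl.get_obs();ci=ctrl.camera_info("wrist");im=ctrl.get_image("wrist");save(im,"pics/w1.png")
Rt=R.from_rotvec(o["orientation"]).as_matrix();print(np.round(Rt,3),o["ee_pos"],o["width"])
m=(im.min(2)>190).astype(np.uint8)
n,_,s,c=cv2.connectedComponentsWithStats(m)
for i in range(1,n):
    if s[i,4]>150:
        p=at_z(ci,c[i],37);print(s[i],np.round(c[i]),np.round(p,1),np.round((p-o["ee_pos"])@Rt,1))
E
```

```text
t: 2.4
ee_pos: [504.3, -209.2, 120.5]
orientation: [3.045, -0.773, 0.002]
ft_force: [0.4, -0.0, 0.6]
width: 38.4
grasp_force: 0.0
[[ 0.879 -0.477  0.001]
 [-0.477 -0.879 -0.001]
 [ 0.001 -0.    -1.   ]] [ 504.34361146 -209.21861207  120.46872387] 38.43503748288075
[  48  109  109  105 2890] [119. 158.] [[ 599.3 -121.6   37. ]] [[  41.6 -122.4   83.5]]
[375 185  16  75 912] [382. 222.] [[ 431.7 -303.8   37. ]] [[-18.9 117.8  83.4]]
[217 188  26  24 476] [230. 199.] [[ 519.8 -187.8   37. ]] [[  3.2 -26.2  83.5]]
[273 188  25  24 478] [285. 200.] [[ 495.1 -233.2   37. ]] [[ 3.2 25.5 83.5]]
[ 229  229   60   17 1001] [259. 237.] [[ 473.7 -193.5   37. ]] [[-34.6   0.9  83.4]]
[ 57 338  23  19 351] [ 68. 347.] [[459.  48.  37.]] [[-162.7 -204.5   83.3]]
```

View pics/w1.png

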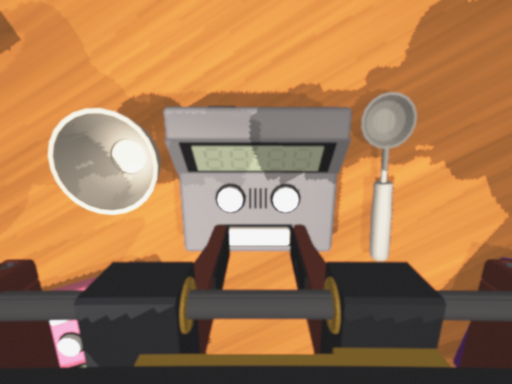

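The wrist view shows the keys at (230,199) and (285,200) and the bar at (259,237). Yaw is aligned, so I only need +3 mm in tool x before descending.

```bash
python3 -m creep '[{"translation":[3,0,20],"angular":[0,0,0],"jaw":0.44},{"translation":[3,0,40],"angular":[0,0,0],"jaw":0.44},{"translation":[3,0,60],"angular":[0,0,0],"jaw":0.44},{"translation":[3,0,70],"angular":[0,0,0],"jaw":0.44},{"translation":[3,0,76],"angular":[0,0,0],"jaw":0.44},{"translation":[3,0,76],"angular":[0,0,0],"jaw":0.44},{"translation":[3,0,76],"angular":[0,0,0],"jaw":0.44},{"translation":[3,0,76],"angular":[0,0,0],"jaw":0.44}]'
python3 - <<'E'
from h import *
o=ctrl.get_obs();save(ctrl.get_image("wrist")[150:340,150:370].repeat(3,0).repeat(3,1),"pics/w2.png")
print(o["ee_pos"],o["ft_force"],o["orientation"])
E
```

```text
t: 3.45
ee_pos: [506.9, -210.6, 44.2]
orientation: [3.045, -0.773, 0.002]
ft_force: [-0.3, -0.5, 0.1]
width: 38.7
grasp_force: 0.0
[ 506.91821888 -210.58335502   44.20941132] [-0.26563372 -0.46127001  0.11496503] [ 3.04485108e+00 -7.72982978e-01  1.50715723e-03]
```

View pics/w2.png

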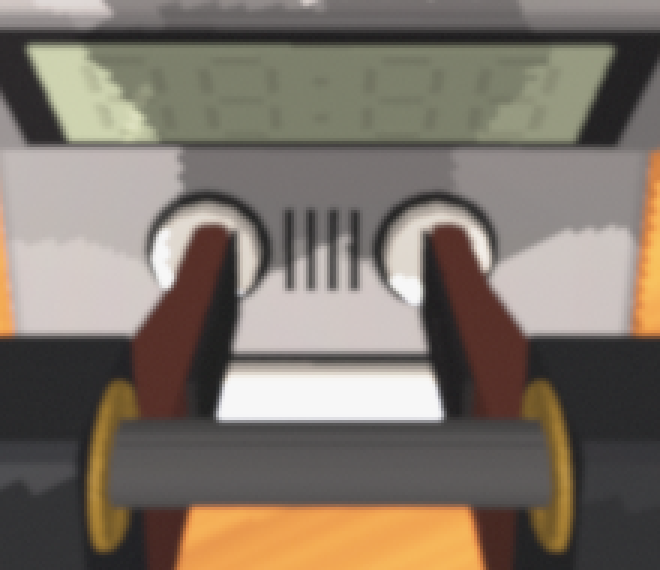

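The fingertips are over both round keys. I now press gradually in one call and check the force.

```bash
python3 -m creep '[{"translation":[0,-0.5,3],"angular":[0,0,0],"jaw":0.44},{"translation":[0,-1,6],"angular":[0,0,0],"jaw":0.44},{"translation":[0,-1,8],"angular":[0,0,0],"jaw":0.44},{"translation":[0,-1,10],"angular":[0,0,0],"jaw":0.44},{"translation":[0,-1,11],"angular":[0,0,0],"jaw":0.44},{"translation":[0,-1,12],"angular":[0,0,0],"jaw":0.44},{"translation":[0,-1,12],"angular":[0,0,0],"jaw":0.44},{"translation":[0,-1,12],"angular":[0,0,0],"jaw":0.44}]'; python3 -c "
from h import *
o=ctrl.get_obs();print(o['ee_pos'],o['ft_force'],o['moment'])"
```

```text
t: 4.5
ee_pos: [507.1, -209.5, 32.3]
orientation: [-3.045, 0.773, -0.0]
ft_force: [-3.2, 1.8, 10.0]
width: 38.7
grasp_force: 5.0
[ 507.09967433 -209.50911412   32.31709598] [-3.18875014  1.80046441 10.03878133] [ 0.29215781  0.45223546 -0.00506208]
```

```bash
python3 -m creep '[{"translation":[0,0,0.5],"angular":[0,0,0],"jaw":0.44},{"translation":[0,0,1],"angular":[0,0,0],"jaw":0.44},{"translation":[0,0,1],"angular":[0,0,0],"jaw":0.44},{"translation":[0,0,1],"angular":[0,0,0],"jaw":0.44},{"translation":[0,0,1],"angular":[0,0,0],"jaw":0.44},{"translation":[0,0,1],"angular":[0,0,0],"jaw":0.44},{"translation":[0,0,1],"angular":[0,0,0],"jaw":0.44},{"translation":[0,0,1],"angular":[0,0,0],"jaw":0.44}]'
```

```text
t: 5.5
ee_pos: [507.2, -209.5, 32.2]
orientation: [-3.045, 0.773, -0.0]
ft_force: [-5.0, 3.6, 19.5]
width: 38.7
grasp_force: 9.9
```

Both keys are on their hard stop: force went from 10 to 19.5 N with no further travel. Now hold.

```bash
for i in 1 2; do python3 -m creep '[{"translation":[0,0,0],"angular":[0,0,0],"jaw":0.44},{"translation":[0,0,0],"angular":[0,0,0],"jaw":0.44},{"translation":[0,0,0],"angular":[0,0,0],"jaw":0.44},{"translation":[0,0,0],"angular":[0,0,0],"jaw":0.44},{"translation":[0,0,0],"angular":[0,0,0],"jaw":0.44},{"translation":[0,0,0],"angular":[0,0,0],"jaw":0.44},{"translation":[0,0,0],"angular":[0,0,0],"jaw":0.44},{"translation":[0,0,0],"angular":[0,0,0],"jaw":0.44}]'; done
python3 -m creep '[{"translation":[0,0,-2],"angular":[0,0,0],"jaw":0.44},{"translation":[0,0,-5],"angular":[0,0,0],"jaw":0.44},{"translation":[0,0,-10],"angular":[0,0,0],"jaw":0.44},{"translation":[0,0,-20],"angular":[0,0,0],"jaw":0.44},{"translation":[0,0,-40],"angular":[0,0,0],"jaw":0.44},{"translation":[-10,0,-60],"angular":[0,0,0],"jaw":0},{"translation":[-30,0,-60],"angular":[0,0,0],"jaw":0},{"translation":[-38,0,-60],"angular":[0,0,0],"jaw":0}]'
python3 - <<'E'
from h import *
o=ctrl.get_obs();ci=ctrl.camera_info("wrist");im=ctrl.get_image("wrist");save(im,"pics/w3.png")
Rt=R.from_rotvec(o["orientation"]).as_matrix();print(o["ee_pos"],o["width"],o["ft_force"])
m=(im.min(2)>190).astype(np.uint8)
n,_,s,c=cv2.connectedComponentsWithStats(m)
for i in range(1,n):
    if s[i,4]>150:
        p=at_z(ci,c[i],37);print(s[i],np.round(c[i]),np.round(p,1),np.round((p-o["ee_pos"])@Rt,1))
E
```

```text
t: 6.5
ee_pos: [507.2, -209.5, 32.1]
orientation: [-3.045, 0.773, -0.0]
ft_force: [-5.0, 2.4, 19.5]
width: 39.2
grasp_force: 9.9
t: 7.5
ee_pos: [507.1, -209.5, 32.1]
orientation: [-3.045, 0.773, -0.0]
ft_force: [-4.5, 2.3, 20.3]
width: 38.9
grasp_force: 9.9
t: 8.5
ee_pos: [472.8, -191.0, 91.1]
orientation: [-3.045, 0.773, 0.0]
ft_force: [-0.6, -0.6, -0.2]
width: 12.1
grasp_force: 0.0
[ 472.82220545 -191.01764388   91.05188464] 12.058331659597961 [-0.58490738 -0.63124479 -0.20873443]
[   6   49  132  133 3905] [ 93. 113.] [[ 600.4 -121.7   37. ]] [[  79.1 -121.8   54. ]]
[211 153  30  29 659] [225. 167.] [[ 519.3 -187.3   37. ]] [[ 39.  -25.4  54. ]]
[278 154  28  27 576] [291. 167.] [[ 494.5 -233.    37. ]] [[39.1 26.6 54. ]]
[393 182  19  59 835] [402. 210.] [[ 419.1 -296.2   37. ]] [[  3.  118.1  54.1]]
[ 222  202   74   20 1412] [258. 212.] [[ 474.1 -191.8   37. ]] [[ 1.5  0.1 54.1]]
[ 79 320  27  18 392] [ 93. 328.] [[447.2  -2.1  37. ]] [[-112.6 -153.8   54.1]]
```

View pics/w3.png

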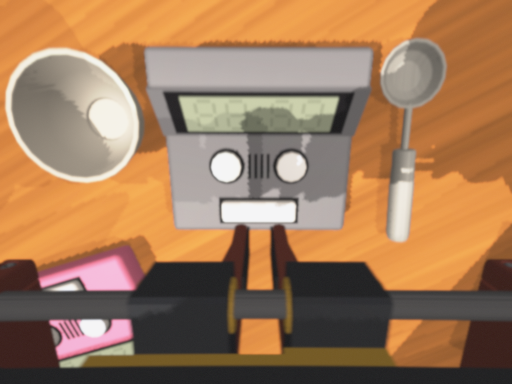

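The keys are up at (225,167) and (291,167), and the timer has not moved. The bar at (258,212) is 1.5 mm ahead of the tool in x. Descend and press it.

```bash
python3 -m creep '[{"translation":[1,0,10],"angular":[0,0,0],"jaw":0},{"translation":[1,0,30],"angular":[0,0,0],"jaw":0},{"translation":[1,0,44],"angular":[0,0,0],"jaw":0},{"translation":[1,0,50],"angular":[0,0,0],"jaw":0},{"translation":[1,0,54],"angular":[0,0,0],"jaw":0},{"translation":[1,0,57],"angular":[0,0,0],"jaw":0},{"translation":[1,0,59],"angular":[0,0,0],"jaw":0},{"translation":[1,0,59.5],"angular":[0,0,0],"jaw":0}]'
```

```text
t: 9.55
ee_pos: [474.5, -191.9, 32.1]
orientation: [3.045, -0.773, 0.0]
ft_force: [-4.1, 1.5, 14.9]
width: 0.5
grasp_force: 7.6
```

```bash
python3 -m creep '[{"translation":[0,0,0],"angular":[0,0,0],"jaw":0},{"translation":[0,0,0],"angular":[0,0,0],"jaw":0},{"translation":[0,0,-3],"angular":[0,0,0],"jaw":0},{"translation":[0,0,-8],"angular":[0,0,0],"jaw":0},{"translation":[0,0,-30],"angular":[0,0,0],"jaw":0},{"translation":[0,0,-60],"angular":[0,0,0],"jaw":0},{"translation":[0,0,-90],"angular":[0,0,0],"jaw":0},{"translation":[0,0,-100],"angular":[0,0,0],"jaw":0}]'
python3 - <<'E'
from h import *
im=ctrl.get_image("wrist");save(im,"pics/w4.png")
ci=ctrl.camera_info("wrist")
m=(im.min(2)>190).astype(np.uint8);n,_,s,c=cv2.connectedComponentsWithStats(m)
for i in range(1,n):
    if s[i,4]>150: print(s[i],np.round(at_z(ci,c[i],37),1))
E
```

```text
t: 10.55
ee_pos: [475.8, -192.4, 133.0]
orientation: [3.044, -0.773, 0.006]
ft_force: [0.2, -0.6, -0.1]
width: 0.5
grasp_force: 0.0
[  52   66  107  109 2701] [[ 599.9 -123.    37. ]]
[219 151  25  24 469] [[ 519.4 -187.4   37. ]]
[276 152  22  24 412] [[ 494.1 -233.2   37. ]]
[375 167  15  60 649] [[ 421.1 -299.6   37. ]]
[ 228  193   62   17 1047] [[ 473.9 -192.    37. ]]
[ 47 264  60  27 879] [[491.3  15.4  37. ]]
```

View pics/w4.png

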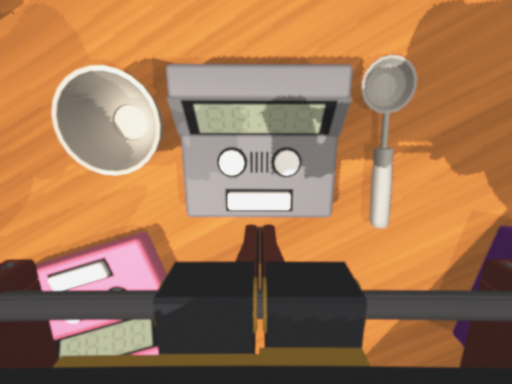

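All three keys are up: the round keys at (231,162) and (287,162), the bar at (259,201). Nothing around them has moved and the arm is clear.

```bash
python3 -c "
from workcell import ctrl
print(ctrl.close_job())"
```

```text
the job is handed in; nothing more can be done
None
```

I held both round keys of the grey timer fully down for about 3 s, released them, then pressed and released the bar; the timer and its surroundings did not visibly move, and I handed the job in at about 10.6 s (no verdict was returned).

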